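# Shut and lock a terminal's hinged panel with two quarter-turn studs

## Robot

A 6-joint arm with a two-finger parallel gripper is mounted at the origin on the work surface. World frame = base frame: x ahead of the robot, y to its left, z up, the work surface at z = 0. Lengths are in m, angles in rad, forces in N, time in s.
With the tool pointing down it reaches from about 0.35 to 0.775 m from the base axis. Payload 5.5 kg.
Tool frame: the origin (TCP) lies at the very end of the fingers, on their centre line; the grasp point (between the pads) lies 19 mm behind it (env.grasp_offset is the distance from the TCP to the grasp point, in m); z points along the fingers, x is the direction in which the jaws open and shut, and the axes are right-handed (so a half turn about z gives the same grasp; the last joint's range is limited). The gripper opens to 85 mm and grips with 20 to 120 N. Pads are 22 mm wide; open, the fingers measure 114 mm over their backs; the gripper's body (76 mm by 85 mm) begins 54 mm behind the grasp point. The pads swing forward as they close: fully open they stand 13 mm farther back than shut.
Start: joints at [0.996, 0.313, 0.046, 1.304, 0, 1.431], TCP at [0.242, 0.522, 0.231] pointing down, gripper open.
Joint ranges: [-2.76, 2.76], [-0.86, 1.69], [-1.03, 1.26], [-2.2, 2.34], [-1.47, 1.5], [-3.14, 3.14]. Speed limits (rad/s): [2.57, 2.57, 3.14, 3.14, 3.14, 3.14].

## Interface

Orientations are given as a unit quaternion [w, x, y, z].
In Python, from workcell import status, viewer, env gives the robot as it stands.
- The arm moves only by the tool carry_out, never from a script. Its argument "plan" is a list of rows, each an object of numbers: "x", "y", "z": the shift along the tool's x, y, z in m; "ax", "ay", "az": the turn, a rotation vector about the tool's x, y, z in rad; "hand": the opening, from 0 (shut) to 1 (fully open). In form: [{"x": .., "y": .., "z": .., "ax": .., "ay": .., "az": .., "hand": ..}, ...]. A call has 1 to 12 rows; each row is the pose to reach, as a shift and turn from the pose measured when the call began, along the tool's axes at that moment; what a row does not reach only later rows make up. A row lasts 1/12 s, in which the tool goes at most 41.7 mm and 7.16 degrees, less where a joint would pass 70% of its speed; a pose out of reach is approached as far as the arm can. A call with a gripper value outside its range is refused whole. The fingers move at their own pace and stop on an object; "squeeze" is the grip in N (left out, the last holds). Time passes only in rows, so rows that repeat a pose let the fingers close. It gives the time, the measured TCP pose, the force and the opening at its end, in the units of the state.
- status.get_state(): the state, without advancing time (a new reading comes with each control period).
- viewer.read_camera(name): name is "scene" or "top" or "wrist"; returns the picture (384x512x3 uint8, red, green, blue); there is no depth.
- viewer.camera_model(name): a dict with "vfov" (degrees; the focal length in pixels is half the picture's height over the tangent of half this angle, whatever the lens; pixels are square), "cx", "cy" (the principal point, pixels), "T" (4x4, takes a point from camera to world coordinates). Camera axes: x right, y down, z forward; pixel columns grow to the right and rows downward; lengths in m; the calibration is good to about 2 mm. The wrist camera is an equidistant fisheye: a pixel r from the principal point sees the ray r / f radians off the axis. A picture is of the moment at which its call begins: read the wrist's pose just before it. camera_model takes no time and is no camera call; for the wrist camera it gives the pose at the moment of the call.
- env.hand_in(): hands the job in, once; it reports no verdict.
The state is a dict: "clock": time; "joint_pos": joint angles; "qvel": joint speeds; "tau": joint torques, N m; "tcp_pos": TCP position; "orientation": TCP orientation; "wrist_force": force on the tool from outside, world axes, zero at the start; "ft_torque": the same for the moment, N m; "finger_gap": finger opening in m.
Only numpy, scipy, OpenCV 4.12 (cv2) and the standard library are available. Lean on these libraries where they do the work, as an engineer would, in place of code of your own. Each camera call takes 0.05 s, during which the arm holds its last target.

## Task

The hinged operator panel of the sloping control terminal has been left swung open after wiring work: press it fully shut, then lock it with both wing-headed quarter-turn studs. Push each stud in and, keeping it in, turn it a full ninety degrees clockwise, then let it spring back into its latched place. Do not press on the dark screen, and leave the loose things beside the terminal where they are.

Things in the scene. Friction and masses are not known exactly. Their poses are not given: they have to be found in the camera images.
- terminal: Fixed control terminal: flat grey open tray (200 mm up the slope, 300 wide, 50 deep) on aluminium legs over a 240 x 280 mm base plate, its face sloping 30 deg down toward the robot. Origin on the bench under the tray's centre; z up, x the level direction in which the slope rises, y across. The panel's hinge line is at x 62, z 168 mm in this frame, parallel to y.
- panel (a joint): Opening angle of the white hinged panel (200 x 300 x 8 mm, about 0.5 kg), rad: 0 fully shut on the tray (sloping 30 deg, held by a stop), positive with its lower edge raised (starts 0.5 to 0.95). The hinge is along its upper edge; it is stiff, stays where it is left and needs about 2 to 5 N at the lower edge to move down.
- panel_hinge (a point): Point on the hinge line at mid width, at the panel's underside. Moves round with the panel: x along the panel away from its free (lower) edge, y across along the hinge line, z out of its face; the face is 8 mm out in z. The panel opens by positive turning about y.
- panel_edge (a point): Point on the panel's face on the plain strip at its free lower edge, mid width, half-way between the studs, 182 mm from the hinge line and 18 mm from the edge; a good place to press. Axes as panel_hinge. The strip is free of screen for 70 mm from the edge; flat keys (1.5 mm high) lie 44 to 56 mm from the edge.
- screen (a point): The dark screen let into the panel, 105 mm up the panel x 190 mm wide, standing 2.5 mm proud of the face; it must not be pressed. Point: its centre, on the face. Axes as panel_hinge; it covers 25.5 to 130.5 mm from the hinge line.
- left_wing (a point): Black wing head of the left stud (terminal's +y side), 116 mm from mid width, 166 mm from the hinge line: a bar 36 mm long, 12 thick, 24 tall on an 11 mm shank, spanning 17 to 41 mm from the face when out. This point is on its axis, 31 mm from the face. z out of the panel, x along the wing: up the slope (as panel_hinge) when unlatched, across when latched.
- left_push (a joint): How far the left stud is pushed in, m: 0 out, 0.011 bottomed; a spring resists with 4.5 N at 0, 9.5 N at the bottom. With the panel shut it turns only when pushed in over 0.0085 (the cam bar then clears the keeper under the panel). Turned a quarter and let go, it rises to about 0.004, its cam in the keeper's notch. Bottomed, the wing is 6 mm from the face.
- left_turn (a joint): Turn of the left stud, rad: 0 unlatched, 1.571 (end stop) latched; grows clockwise seen from outside, that is, negative turning about left_wing's z. It turns lightly, but the keeper blocks it (3 deg play) unless it is pushed in; it must not be forced round while out.
- right_wing (a point): Black wing head of the right stud (at the terminal's -y side), in all other respects like left_wing.
- right_push (a joint): As left_push, for the right stud.
- right_turn (a joint): As left_turn, for the right stud (also clockwise).
- workpiece_mid (a point): Bystander: loose round grey plastic part, 40 mm across, 30 mm tall, standing on the bench beside the terminal; point at its centre half-way up.
- screwdriver_grip (a point): Bystander: loose screwdriver, 170 mm long, lying on the bench beside the terminal; point on its handle.
- valve_mid (a point): Bystander: loose valve block, 70 x 36 x 52 mm, black foot with a white top, standing on the bench beside the terminal; point at its centre half-way up.

How it is judged:
By the outcome, as a careful person would: the job done as asked, in the order asked, and still so for the second after the job is handed in, with the robot touching nothing.
It also fails if it takes over 61 s, if anything falls off the work surface, if the arm or the gripper's body presses on something with over 40 N, if the wrist force passes 120 N, or if a joint passes its speed limit or range.

## Working session

There is one attempt and no reset: what is moved stays moved. The work goes in short steps, Python scripts to look and compute and a tool call to move; the robot and the scene stay as the last step left them, time stands still between calls to the robot, and variables do not carry over. Pictures are saved under pics/ and viewed, and the job is handed in when it is done.

Besides the shell and the picture viewer there is one more tool, called as name(argument=value, ...), one argument or row to a line, values as JSON. carry_out: Moves the arm, as the interface text tells. Its arguments: {"type":"object","properties":{"plan":{"type":"array"},"squeeze":{"type":"number"}},"required":["plan"]}

```bash
mkdir -p pics; ls; python3 - <<'E'
from workcell import status, viewer, env
import cv2
s=status.get_state();print(s, env.grasp_offset)
for n in ["scene","top","wrist"]:
    m=viewer.camera_model(n);print(n,m)
    cv2.imwrite(f"pics/{n}0.png",viewer.read_camera(n)[:,:,::-1])
E
```

```text
pics
{'clock': 0.0, 'joint_pos': array([9.96393260e-01, 3.14007330e-01, 4.49516944e-02, 1.30358917e+00,
       8.15893675e-06, 1.43121778e+00]), 'qvel': array([-0.0008548 ,  0.00062905, -0.00100666, -0.00018486,  0.0007569 ,
        0.00121802]), 'tau': array([ 1.40153923e-03, -4.80630612e+01,  2.98531759e+01,  1.93793583e-02,
       -1.01185226e-04,  8.49734533e-06]), 'tcp_pos': array([0.24192981, 0.52105466, 0.23039377]), 'orientation': array([ 3.80238277e-04,  8.42985779e-01,  5.37935054e-01, -8.42407316e-04]), 'wrist_force': array([ 0.41746691, -0.12895655, -0.91560691]), 'ft_torque': array([-0.01738113, -0.04193183, -0.01279676]), 'finger_gap': 0.08545477437481992} 0.0187
scene {'vfov': 53.746590744823536, 'cx': 251.7234483688299, 'cy': 192.54048572591648, 'T': array([[ 0.29714241,  0.80803207, -0.50871461,  1.05238788],
       [ 0.95482754, -0.25328732,  0.15540242, -0.10949043],
       [-0.00328082, -0.53191137, -0.84679368,  0.8754278 ],
       [ 0.        ,  0.        ,  0.        ,  1.        ]])}
top {'vfov': 47.75331864455132, 'cx': 255.4248970132686, 'cy': 191.2418978885873, 'T': array([[ 0.01941787, -0.98073436,  0.19437867,  0.37526332],
       [-0.99966212, -0.02240458, -0.01317856,  0.05355283],
       [ 0.01727964, -0.19405709, -0.98083804,  1.11471993],
       [ 0.        ,  0.        ,  0.        ,  1.        ]])}
wrist {'vfov': 65.70646984690485, 'cx': 253.4374895883848, 'cy': 189.97284810702408, 'T': array([[ 4.21416600e-01,  8.70450523e-01,  2.54408994e-01,
         1.76756264e-01],
       [ 9.06866720e-01, -4.04216837e-01, -1.19170048e-01,
         5.52374501e-01],
       [-8.95231720e-04,  2.80935287e-01, -9.59726296e-01,
         3.73498753e-01],
       [ 0.00000000e+00,  0.00000000e+00,  0.00000000e+00,
         1.00000000e+00]])}
```

View pics/scene0.png

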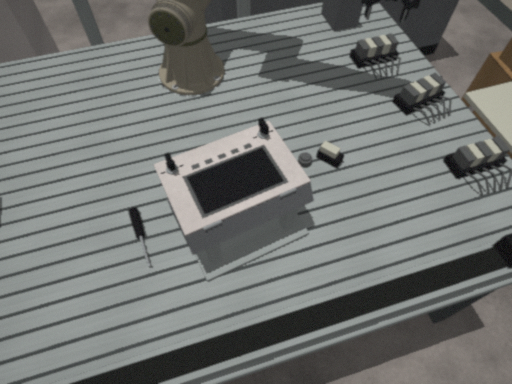

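View pics/top0.png

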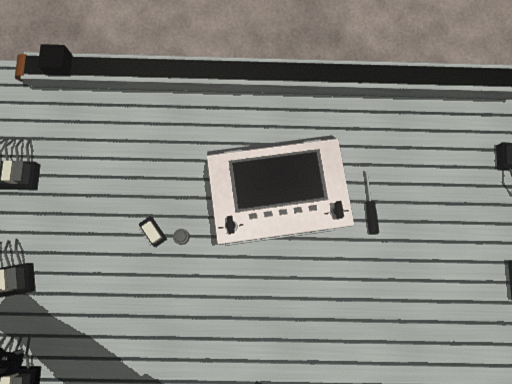

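View pics/wrist0.png

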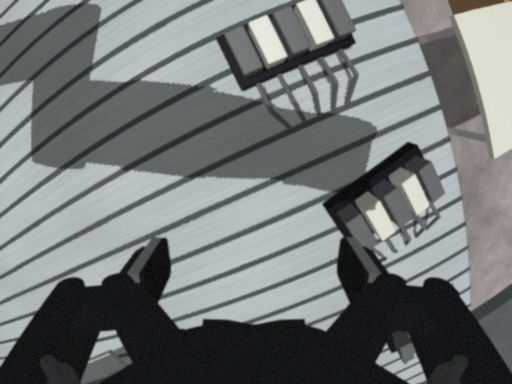

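The scene view shows the open panel, with corners near (158,177), (272,128), (308,180) and (188,234) and wings at (170,161) and (263,126). In the top view the wings are at (230,225) and (338,210). The wrist view doesn't see the terminal. I'll zoom in to pick the points.

```bash
python3 - <<'E'
import cv2
a=cv2.imread("pics/scene0.png")[110:245,140:320];cv2.imwrite("pics/s0z.png",cv2.resize(a,None,fx=4.4,fy=4.4,interpolation=cv2.INTER_CUBIC))
a=cv2.imread("pics/top0.png")[125:255,195:365];cv2.imwrite("pics/t0z.png",cv2.resize(a,None,fx=4.5,fy=4.5,interpolation=cv2.INTER_CUBIC))
E
```

```text
(no output)
```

View pics/s0z.png

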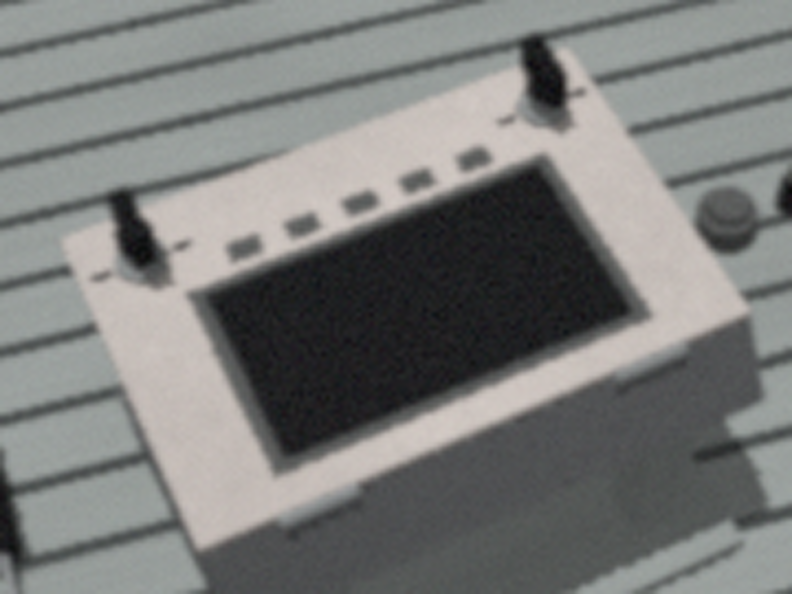

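View pics/t0z.png

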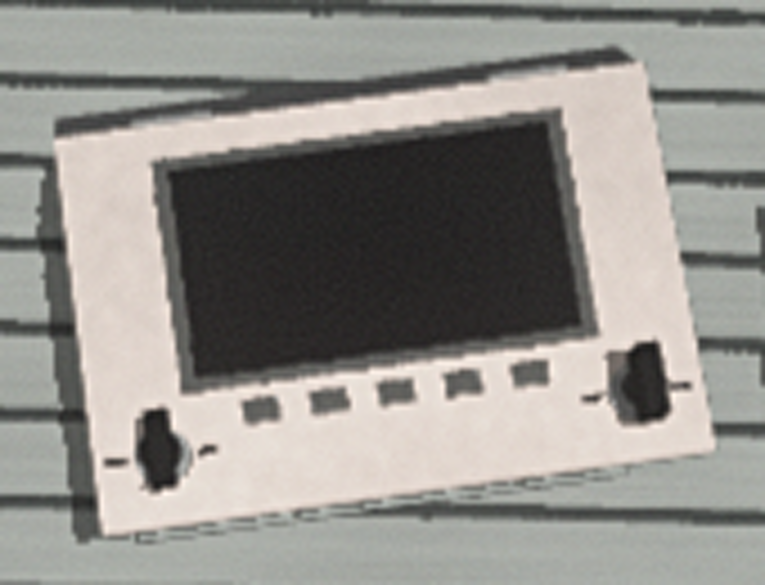

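```bash
cat > h.py <<'E'
import numpy as np, cv2
from scipy.optimize import least_squares
from scipy.spatial.transform import Rotation as R
def proj(m,P):
    T=np.array(m['T']);f=192/np.tan(np.radians(m['vfov']/2))
    c=(np.atleast_2d(P)-T[:3,3])@T[:3,:3]
    return np.c_[m['cx']+f*c[:,0]/c[:,2], m['cy']+f*c[:,1]/c[:,2]]
def projw(m,P):
    T=np.array(m['T']);f=192/np.tan(np.radians(m['vfov']/2))
    c=(np.atleast_2d(P)-T[:3,3])@T[:3,:3]
    r=np.hypot(c[:,0],c[:,1]);th=np.arctan2(r,c[:,2])
    return np.c_[m['cx']+f*th*c[:,0]/r, m['cy']+f*th*c[:,1]/r]
def Rt(p):
    return R.from_euler('z',p[2]).as_matrix()
def panelR(p,th): # rotation of panel frame
    return Rt(p)@R.from_euler('y',th-np.pi/6).as_matrix()
def hinge(p): return np.array([p[0],p[1],0])+Rt(p)@[.062,0,.168]
def panel_pts(p,th,L): return hinge(p)+np.asarray(L)@panelR(p,th).T
E
cat > fit0.py <<'E'
from h import *
from workcell import viewer
mt=viewer.camera_model('top');ms=viewer.camera_model('scene')
L=np.array([[-.2,.15,.008],[-.2,-.15,.008],[0,-.15,.008],[0,.15,.008],[-.0255,.095,.0105],[-.0255,-.095,.0105],[-.1305,-.095,.0105],[-.1305,.095,.0105]])
t=(np.array([[101,536],[713,452],[642,62],[55,141],[153,160],[560,110],[597,332],[185,393]])+.5)/4.5-.5+[195,125]
s=(np.array([[572,48],[62,240],[203,550],[748,308],[650,318],[277,475],[190,292],[548,155]])+.5)/4.4-.5+[140,110]
f=lambda q:np.r_[(proj(mt,panel_pts(q,q[3],L))-t).ravel(),(proj(ms,panel_pts(q,q[3],L))-s).ravel()]
r=least_squares(f,[.5,0,0,.7]);print(r.x,np.round(r.fun.reshape(-1,2),1).tolist())
p=r.x;np.save('p0.npy',p)
for n,l in dict(lw=[-.166,.116,.031],rw=[-.166,-.116,.031],edge=[-.182,0,.008]).items():
    print(n,panel_pts(p,p[3],[l]),'shut',panel_pts(p,0,[l]),proj(mt,panel_pts(p,p[3],[l])),proj(ms,panel_pts(p,p[3],[l])))
E
python3 fit0.py
```

```text
[ 0.60392875 -0.00450394  0.15842711  0.53755218] [[-0.4, -0.0], [0.7, -0.4], [0.2, -0.5], [-0.9, -1.0], [3.1, 2.2], [-3.4, 2.3], [-3.6, -1.6], [2.1, -3.5], [-0.7, -0.7], [-1.1, -0.6], [-1.5, 0.5], [1.2, 1.0], [-3.7, -1.3], [1.7, -3.5], [3.3, 0.8], [-2.2, 2.1]]
lw [[0.4833735  0.09370656 0.20131317]] shut [[0.48958579 0.09469907 0.11184679]] [[229.94856377 224.52895417]] [[263.25797884 127.67866715]]
rw [[ 0.51997502 -0.13538803  0.20131317]] shut [[ 0.52618732 -0.13439551  0.11184679]] [[337.77379617 209.76296961]] [[169.98063973 163.10437897]]
edge [[ 0.48555927 -0.02341536  0.17853866]] shut [[ 0.50555966 -0.02021998  0.0839282 ]] [[284.43097677 225.92819844]] [[216.05612254 146.17641607]]
```

```bash
sed -i 's/\[153,160\],\[560,110\],\[597,332\],\[185,393\]/[168,173],[549,123],[580,327],[194,379]/; s/\[650,318\],\[277,475\],\[190,292\],\[548,155\]/[633,313],[287,458],[208,297],[543,163]/' fit0.py; python3 fit0.py; python3 - <<'E'
from h import *
from workcell import viewer
mt=viewer.camera_model('top');ms=viewer.camera_model('scene')
# wings independent triangulation
def tri(pt,psn):
    f=lambda X:np.r_[(proj(mt,X)-pt).ravel(),(proj(ms,X)-psn).ravel()]
    r=least_squares(f,[.5,0,.1]);return r.x,r.fun
z=lambda u,s,o:(np.array(u)+.5)/s-.5+np.array(o)
print('rw',tri(z([644,380],4.5,[195,125]),z([130,225],4.4,[140,110])))
print('lw',tri(z([158,448],4.5,[195,125]),z([543,72],4.4,[140,110])))
print('round',tri([181,237],[305,160])); print('valve',tri([153,230],[330,152])); print('drv',tri([372,217],[137,222]))
E
```

```text
[ 0.60321463 -0.00401267  0.15880458  0.51975318] [[-0.5, 0.5], [0.1, 0.2], [-0.0, -0.2], [-1.2, -0.6], [-0.5, -0.3], [-1.2, -0.2], [-0.2, 0.1], [-0.1, 0.2], [-0.7, -0.0], [-0.6, -0.0], [-1.4, 0.1], [1.2, 0.6], [0.2, -0.5], [-0.4, 0.1], [-0.6, -0.1], [-1.0, 0.6]]
lw [[0.48206275 0.0940627  0.1983614 ]] shut [[0.48883423 0.09514717 0.11184679]] [[229.8175131  225.30677947]] [[263.19964227 128.09022117]]
rw [[ 0.51875076 -0.13501805  0.1983614 ]] shut [[ 0.52552223 -0.13393358  0.11184679]] [[337.33117146 210.5341184 ]] [[170.28939384 163.43520084]]
edge [[ 0.48469554 -0.02299388  0.17530004]] shut [[ 0.50485148 -0.01976584  0.0839282 ]] [[284.11158073 226.49169063]] [[216.25173057 146.73319225]]
rw (array([ 0.52001946, -0.13455943,  0.20969751]), array([ 0.46683198,  0.07545196,  0.48768002, -0.00701709]))
lw (array([0.48331347, 0.09354522, 0.20724348]), array([ 0.18841859,  0.05684069,  0.2187471 , -0.01637911]))
round (array([0.47203578, 0.22624694, 0.00836925]), array([-0.33125153, -0.1195113 , -0.39275511,  0.03899795]))
valve (array([0.48556838, 0.2922442 , 0.03627445]), array([-0.40360093, -0.16184232, -0.48499322,  0.05603707]))
drv (array([ 0.53268568, -0.25975294,  0.01588965]), array([-0.67389356, -0.07794809, -0.67063663, -0.00423659]))
```

```bash
cat >> h.py <<'E'
F=np.array([[0,1,0],[1,0,0],[0,0,-1.]])
def go(p,th,L,az=0,s=None):
    """shift+turn from measured pose to panel-frame point L, az turn about tool z"""
    from workcell import status
    s=s or status.get_state()
    q=s['orientation'];R0=R.from_quat([q[1],q[2],q[3],q[0]]).as_matrix()
    P=panel_pts(p,th,[L])[0]; Rg=panelR(p,th)@F@R.from_euler('z',az).as_matrix()
    d=R0.T@(P-s['tcp_pos']); rv=R.from_matrix(R0.T@Rg).as_rotvec()
    return dict(zip(['x','y','z','ax','ay','az'],[float(v) for v in np.r_[np.round(d,4),np.round(rv,3)]]))
def where(p,th):
    from workcell import status
    s=status.get_state();q=s['orientation'];R0=R.from_quat([q[1],q[2],q[3],q[0]]).as_matrix()
    l=panelR(p,th).T@(s['tcp_pos']-hinge(p)); rv=R.from_matrix((panelR(p,th)@F).T@R0).as_rotvec()
    f=panelR(p,th).T@s['wrist_force']
    print('t',round(s['clock'],2),'L mm',np.round(l*1e3,1),'rot',np.round(rv,3),'F(panel)',np.round(f,1),'Tq',np.round(R0.T@s['ft_torque'],2),'gap',round(s['finger_gap'],4),'q',np.round(s['joint_pos'],2))
E
python3 - <<'E'
from h import *
p=np.load('p0.npy');print(go(p,p[3],[-.182,0,.06]));where(p,p[3])
E
```

```text
{'x': -0.3914, 'y': 0.4492, 'z': 0.0038, 'ax': -0.004, 'ay': 0.002, 'az': -0.594}
t 0.15 L mm [-335.4  575.7   63.9] rot [ 0.004 -0.002  0.594] F(panel) [0.2 0.5 0.2] Tq [-0.07  0.    0.01] gap 0.0855 q [1.   0.31 0.05 1.3  0.   1.43]
```

carry_out(
  plan=[
    {"x":-0.391,"y":0.449,"z":0.0,"ax":-0.004,"ay":0.002,"az":-0.594,"hand":0},
    {"x":-0.391,"y":0.449,"z":0.0,"ax":-0.004,"ay":0.002,"az":-0.594,"hand":0},
    {"x":-0.391,"y":0.449,"z":0.0,"ax":-0.004,"ay":0.002,"az":-0.594,"hand":0},
    {"x":-0.391,"y":0.449,"z":0.0,"ax":-0.004,"ay":0.002,"az":-0.594,"hand":0},
    {"x":-0.391,"y":0.449,"z":0.0,"ax":-0.004,"ay":0.002,"az":-0.594,"hand":0},
    {"x":-0.391,"y":0.449,"z":0.0,"ax":-0.004,"ay":0.002,"az":-0.594,"hand":0},
    {"x":-0.391,"y":0.449,"z":0.0,"ax":-0.004,"ay":0.002,"az":-0.594,"hand":0},
    {"x":-0.391,"y":0.449,"z":0.0,"ax":-0.004,"ay":0.002,"az":-0.594,"hand":0},
    {"x":-0.391,"y":0.449,"z":0.0,"ax":-0.004,"ay":0.002,"az":-0.594,"hand":0},
    {"x":-0.391,"y":0.449,"z":0.0,"ax":-0.004,"ay":0.002,"az":-0.594,"hand":0},
    {"x":-0.391,"y":0.449,"z":0.0,"ax":-0.004,"ay":0.002,"az":-0.594,"hand":0},
    {"x":-0.391,"y":0.449,"z":0.0,"ax":-0.004,"ay":0.002,"az":-0.594,"hand":0},
  ],
)

```text
clock: 1.15
tcp_pos: [0.4393, 0.0779, 0.2312]
orientation: [0.001, 0.649, 0.761, 0.001]
wrist_force: [0.1, -0.1, 0.3]
finger_gap: 0.0
```

```bash
python3 - <<'E'
from h import *
p=np.load('p0.npy');print(go(p,p[3],[-.182,0,.06]));where(p,p[3])
E
```

```text
{'x': -0.1068, 'y': 0.0286, 'z': 0.004, 'ax': -0.0, 'ay': 0.0, 'az': 0.0}
t 1.15 L mm [-210.7  106.8   64. ] rot [ 0. -0. -0.] F(panel) [ 0.1 -0.1  0.3] Tq [-0.07  0.01  0.02] gap 0.0 q [-0.    0.06 -0.27  1.24  0.   -0.16]
```

carry_out(
  plan=[
    {"x":-0.107,"y":0.029,"z":0.004,"hand":0},
    {"x":-0.107,"y":0.029,"z":0.004,"hand":0},
    {"x":-0.107,"y":0.029,"z":0.004,"hand":0},
    {"x":-0.107,"y":0.029,"z":0.004,"hand":0},
    {"x":-0.107,"y":0.029,"z":0.03,"hand":0},
    {"x":-0.107,"y":0.029,"z":0.046,"hand":0},
    {"x":-0.107,"y":0.029,"z":0.046,"hand":0},
  ],
)

```text
schema error: expected keys x, y, z, ax, ay, az, hand
```

```bash
python3 - <<'E'
from h import *
p=np.load('p0.npy');where(p,p[3])
for th in np.linspace(.47,-.02,10): print(round(th,3),go(p,th,[-.182,0,.008]))
from workcell import viewer
cv2.imwrite('pics/w1.png',viewer.read_camera('wrist')[:,:,::-1])
E
```

```text
t 1.15 L mm [-210.7  106.8   64. ] rot [ 0. -0. -0.] F(panel) [ 0.1 -0.1  0.3] Tq [-0.07  0.01  0.02] gap 0.0 q [-0.    0.06 -0.27  1.24  0.   -0.16]
0.47 {'x': -0.1068, 'y': 0.0285, 'z': 0.0651, 'ax': -0.05, 'ay': 0.0, 'az': 0.0}
0.416 {'x': -0.1068, 'y': 0.0288, 'z': 0.075, 'ax': -0.104, 'ay': 0.0, 'az': 0.0}
0.361 {'x': -0.1068, 'y': 0.0297, 'z': 0.0849, 'ax': -0.159, 'ay': 0.0, 'az': 0.0}
0.307 {'x': -0.1068, 'y': 0.0311, 'z': 0.0947, 'ax': -0.213, 'ay': 0.0, 'az': 0.0}
0.252 {'x': -0.1068, 'y': 0.033, 'z': 0.1044, 'ax': -0.268, 'ay': 0.0, 'az': 0.0}
0.198 {'x': -0.1068, 'y': 0.0355, 'z': 0.114, 'ax': -0.322, 'ay': 0.0, 'az': 0.0}
0.143 {'x': -0.1068, 'y': 0.0385, 'z': 0.1235, 'ax': -0.377, 'ay': 0.0, 'az': 0.0}
0.089 {'x': -0.1068, 'y': 0.042, 'z': 0.1328, 'ax': -0.431, 'ay': 0.0, 'az': 0.0}
0.034 {'x': -0.1068, 'y': 0.046, 'z': 0.1418, 'ax': -0.486, 'ay': 0.0, 'az': 0.0}
-0.02 {'x': -0.1068, 'y': 0.0504, 'z': 0.1507, 'ax': -0.54, 'ay': 0.0, 'az': 0.0}
```

View pics/w1.png

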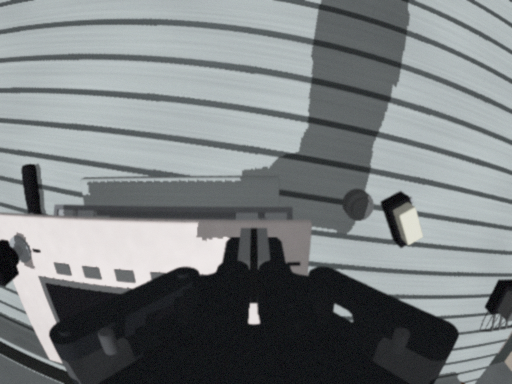

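The move was refused because keys were missing, so the arm hasn't moved. The wrist view shows the shut fingers at (255,240), over the lower edge near the left stud. That fits the estimate.

carry_out(
  plan=[
    {"x":-0.107,"y":0.029,"z":0.004,"ax":0,"ay":0,"az":0,"hand":0},
    {"x":-0.107,"y":0.029,"z":0.004,"ax":0,"ay":0,"az":0,"hand":0},
    {"x":-0.107,"y":0.029,"z":0.004,"ax":0,"ay":0,"az":0,"hand":0},
    {"x":-0.107,"y":0.029,"z":0.03,"ax":0,"ay":0,"az":0,"hand":0},
    {"x":-0.107,"y":0.029,"z":0.046,"ax":0,"ay":0,"az":0,"hand":0},
    {"x":-0.107,"y":0.029,"z":0.055,"ax":0,"ay":0,"az":0,"hand":0},
    {"x":-0.107,"y":0.0285,"z":0.065,"ax":-0.05,"ay":0,"az":0,"hand":0},
  ],
)

```text
clock: 1.78
tcp_pos: [0.4887, -0.0304, 0.1658]
orientation: [0.02, 0.651, 0.758, 0.019]
wrist_force: [1.1, -1.9, 1.6]
finger_gap: -0.0003
```

```bash
python3 - <<'E'
from h import *
p=np.load('p0.npy');where(p,p[3])
for th in np.linspace(.42,-.03,10): print(round(th,3),go(p,th,[-.182,0,.008]))
E
```

```text
t 1.78 L mm [-179.3   -7.9   -1.5] rot [-0.051 -0.005  0.007] F(panel) [ 0.7 -2.   1.6] Tq [-0.04 -0.39  0.01] gap -0.0003 q [-0.24  0.14 -0.35  1.04  0.02 -0.39]
0.42 {'x': 0.0079, 'y': -0.0031, 'z': 0.0085, 'ax': -0.049, 'ay': 0.006, 'az': -0.006}
0.37 {'x': 0.008, 'y': -0.0028, 'z': 0.0176, 'ax': -0.099, 'ay': 0.006, 'az': -0.006}
0.32 {'x': 0.008, 'y': -0.0021, 'z': 0.0267, 'ax': -0.149, 'ay': 0.006, 'az': -0.006}
0.27 {'x': 0.0081, 'y': -0.0009, 'z': 0.0357, 'ax': -0.199, 'ay': 0.006, 'az': -0.006}
0.22 {'x': 0.0081, 'y': 0.0007, 'z': 0.0446, 'ax': -0.249, 'ay': 0.006, 'az': -0.006}
0.17 {'x': 0.0082, 'y': 0.0028, 'z': 0.0535, 'ax': -0.299, 'ay': 0.006, 'az': -0.006}
0.12 {'x': 0.0083, 'y': 0.0053, 'z': 0.0623, 'ax': -0.349, 'ay': 0.007, 'az': -0.006}
0.07 {'x': 0.0083, 'y': 0.0083, 'z': 0.0709, 'ax': -0.399, 'ay': 0.007, 'az': -0.005}
0.02 {'x': 0.0084, 'y': 0.0116, 'z': 0.0793, 'ax': -0.449, 'ay': 0.007, 'az': -0.005}
-0.03 {'x': 0.0085, 'y': 0.0154, 'z': 0.0876, 'ax': -0.499, 'ay': 0.007, 'az': -0.005}
```

carry_out(
  plan=[
    {"x":0.002,"y":-0.003,"z":0.0085,"ax":-0.049,"ay":0.0,"az":0.0,"hand":0},
    {"x":0.002,"y":-0.003,"z":0.0176,"ax":-0.099,"ay":0.0,"az":0.0,"hand":0},
    {"x":0.002,"y":-0.002,"z":0.0267,"ax":-0.149,"ay":0.0,"az":0.0,"hand":0},
    {"x":0.002,"y":-0.001,"z":0.0357,"ax":-0.199,"ay":0.0,"az":0.0,"hand":0},
    {"x":0.002,"y":0.0007,"z":0.0446,"ax":-0.249,"ay":0.0,"az":0.0,"hand":0},
    {"x":0.002,"y":0.0028,"z":0.0535,"ax":-0.299,"ay":0.0,"az":0.0,"hand":0},
    {"x":0.002,"y":0.0053,"z":0.0623,"ax":-0.349,"ay":0.0,"az":0.0,"hand":0},
    {"x":0.002,"y":0.0083,"z":0.0709,"ax":-0.399,"ay":0.0,"az":0.0,"hand":0},
    {"x":0.002,"y":0.0105,"z":0.0765,"ax":-0.43,"ay":0.0,"az":0.0,"hand":0},
    {"x":0.002,"y":0.0105,"z":0.0765,"ax":-0.43,"ay":0.0,"az":0.0,"hand":0},
    {"x":0.002,"y":0.0105,"z":0.0765,"ax":-0.43,"ay":0.0,"az":0.0,"hand":0},
  ],
)

```text
clock: 2.7
tcp_pos: [0.502, -0.0259, 0.0897]
orientation: [0.157, 0.632, 0.737, 0.18]
wrist_force: [0.2, 0.4, -0.3]
finger_gap: 0.0
```

```bash
python3 - <<'E'
from h import *
p=np.load('p0.npy');where(p,0)
E
```

```text
t 2.7 L mm [-182.4   -5.6   14.9] rot [ 0.041 -0.007  0.003] F(panel) [ 0.1  0.3 -0.4] Tq [ 0.38 -0.07  0.02] gap 0.0 q [-0.35 -0.03 -0.87  0.3   0.22 -0.45]
```

carry_out(
  plan=[
    {"x":0,"y":0,"z":0.003,"ax":-0.02,"ay":0.0,"az":0.0,"hand":0},
    {"x":0,"y":0,"z":0.005,"ax":-0.04,"ay":0.0,"az":0.0,"hand":0},
    {"x":0,"y":0,"z":0.007,"ax":-0.04,"ay":0.0,"az":0.0,"hand":0},
    {"x":0,"y":0,"z":0.008,"ax":-0.04,"ay":0.0,"az":0.0,"hand":0},
    {"x":0,"y":0,"z":0.008,"ax":-0.04,"ay":0.0,"az":0.0,"hand":0},
  ],
)

```text
clock: 3.12
tcp_pos: [0.5059, -0.0254, 0.0844]
orientation: [0.17, 0.629, 0.734, 0.194]
wrist_force: [-18.9, 0.1, 23.3]
finger_gap: -0.0
```

```bash
python3 - <<'E'
from h import *
p=np.load('p0.npy');where(p,0)
E
```

```text
t 3.12 L mm [-181.6   -5.7    8.4] rot [ 0.001 -0.008  0.003] F(panel) [-4.5  3.1 29.4] Tq [1.39 0.43 0.03] gap -0.0 q [-0.35 -0.03 -0.91  0.22  0.24 -0.45]
```

carry_out(
  plan=[
    {"x":0,"y":0,"z":-0.03,"ax":0,"ay":0.0,"az":0.0,"hand":0},
    {"x":0,"y":0.0,"z":-0.06,"ax":0,"ay":0.0,"az":0.0,"hand":0.3},
    {"x":0.03,"y":0.005,"z":-0.075,"ax":0,"ay":0.0,"az":0.0,"hand":0.6},
    {"x":0.06,"y":0.01,"z":-0.08,"ax":0,"ay":0.0,"az":0.0,"hand":0.6},
    {"x":0.09,"y":0.0156,"z":-0.08,"ax":0,"ay":0.008,"az":0.0,"hand":0.6},
    {"x":0.11,"y":0.0156,"z":-0.08,"ax":0,"ay":0.008,"az":0.0,"hand":0.6},
    {"x":0.1217,"y":0.0156,"z":-0.08,"ax":0,"ay":0.008,"az":0.0,"hand":0.6},
    {"x":0.1217,"y":0.0156,"z":-0.08,"ax":0,"ay":0.008,"az":0.0,"hand":0.6},
    {"x":0.1217,"y":0.0156,"z":-0.08,"ax":0,"ay":0.008,"az":0.0,"hand":0.6},
  ],
)

```text
clock: 3.87
tcp_pos: [0.4614, 0.0921, 0.1615]
orientation: [0.167, 0.627, 0.735, 0.197]
wrist_force: [-0.1, 0.5, -0.5]
finger_gap: 0.0513
```

```bash
python3 - <<'E'
from h import *
from workcell import viewer
p=np.load('p0.npy');where(p,0)
m=viewer.camera_model('wrist')
w=viewer.read_camera('wrist')[:,:,::-1].copy();t=viewer.read_camera('top')[:,:,::-1].copy();s=viewer.read_camera('scene')[:,:,::-1].copy()
for n,i in zip('wts',(w,t,s)): cv2.imwrite(f'pics/{n}2raw.png',i)
L=[[-.166,.116,.041],[-.166,-.116,.041],[-.148,.116,.041],[-.184,.116,.041],[-.2,.15,.008],[-.2,-.15,.008],[0,-.15,.008],[0,.15,.008]]
P=panel_pts(p,0,L)
def d(i,u,sc,o):
    i=cv2.resize(i,None,fx=sc,fy=sc,interpolation=cv2.INTER_CUBIC)
    for a in u: 
        b=((a-o+.5)*sc-.5); 
        if abs(b).max()<3000: cv2.drawMarker(i,tuple(int(v) for v in b),(0,0,255),0,8,1)
    return i
print(projw(m,P).round(1).tolist())
cv2.imwrite('pics/w2.png',d(w,projw(m,P),1.5,[0,0]))
cv2.imwrite('pics/t2.png',d(t[125:255,195:365],proj(viewer.camera_model('top'),P),4.5,[195,125]))
cv2.imwrite('pics/s2.png',d(s[110:245,140:320],proj(viewer.camera_model('scene'),P),4.4,[140,110]))
E
```

```text
t 3.87 L mm [-165.1  117.3   87.8] rot [0.001 0.001 0.001] F(panel) [-0.3  0.5 -0.5] Tq [ 0.45 -0.02  0.03] gap 0.0513 q [-0.04 -0.24 -0.86  0.44  0.1  -0.17]
[[249.8, 211.1], [-2.0, 206.0], [249.9, 235.0], [249.7, 185.6], [294.6, 153.9], [-6.3, 163.7], [39.6, 321.3], [283.7, 347.1]]
```

View pics/w2.png

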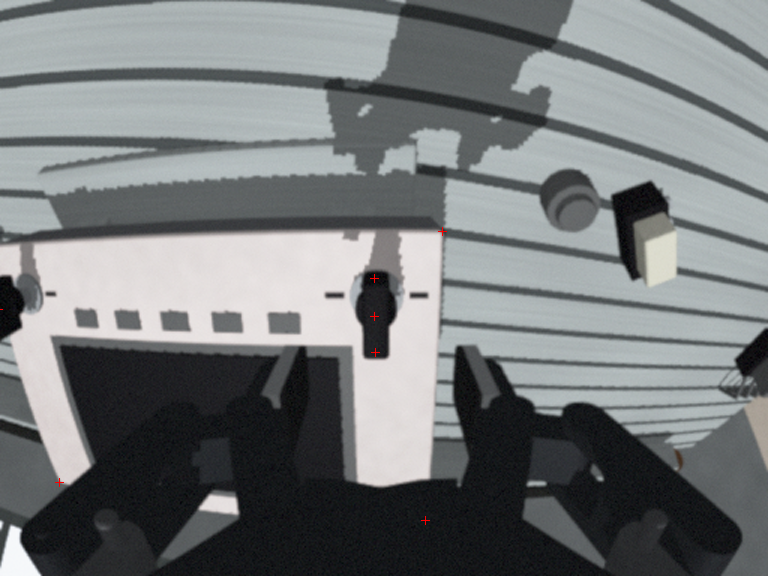

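View pics/t2.png

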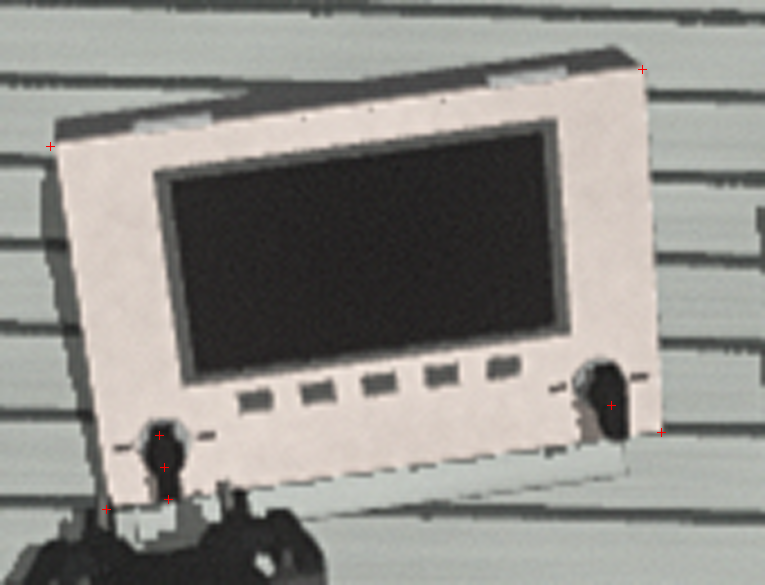

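View pics/s2.png

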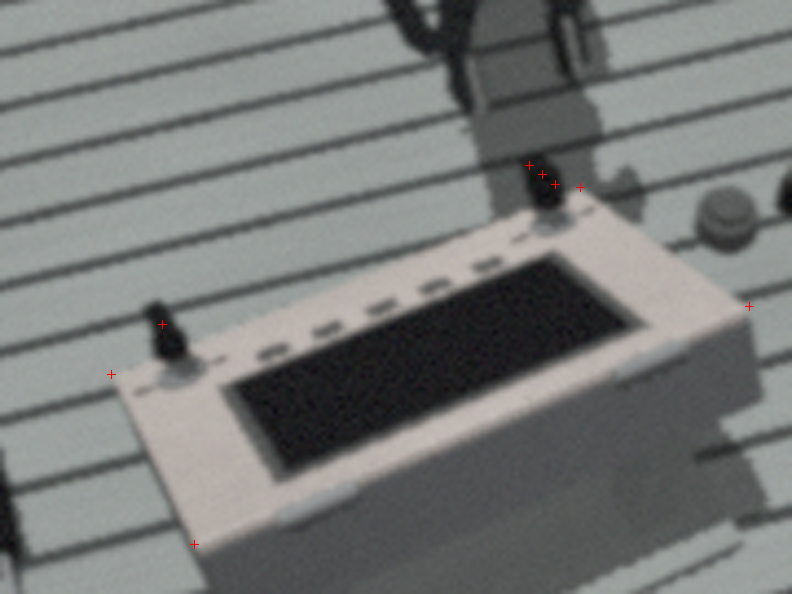

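The panel is shut: the projected shut corners match in all three views. In the wrist view the left wing's centre is at about (250,211), within 1 mm of the prediction. Now I'll descend over it.

carry_out(
  plan=[
    {"x":-0.0012,"y":-0.001,"z":0.02,"ax":0,"ay":0.0,"az":0.0,"hand":0.6},
    {"x":-0.0012,"y":-0.001,"z":0.04,"ax":0,"ay":0.0,"az":0.0,"hand":0.6},
    {"x":-0.0012,"y":-0.001,"z":0.055,"ax":0,"ay":0.0,"az":0.0,"hand":0.6},
    {"x":-0.0012,"y":-0.001,"z":0.065,"ax":0,"ay":0.0,"az":0.0,"hand":0.6},
    {"x":-0.0012,"y":-0.001,"z":0.071,"ax":0,"ay":0.0,"az":0.0,"hand":0.5},
    {"x":-0.0012,"y":-0.001,"z":0.071,"ax":0,"ay":0.0,"az":0.0,"hand":0.4},
    {"x":-0.0012,"y":-0.001,"z":0.071,"ax":0,"ay":0.0,"az":0.0,"hand":0.4},
    {"x":-0.0012,"y":-0.001,"z":0.071,"ax":0,"ay":0.0,"az":0.0,"hand":0.4},
  ],
)

```text
clock: 4.68
tcp_pos: [0.4961, 0.0946, 0.0996]
orientation: [0.168, 0.628, 0.734, 0.197]
wrist_force: [-0.1, 0.6, 0.1]
finger_gap: 0.0343
```

```bash
python3 - <<'E'
from h import *
from workcell import viewer
p=np.load('p0.npy');where(p,0)
m=viewer.camera_model('wrist')
w=viewer.read_camera('wrist')[:,:,::-1].copy()
P=panel_pts(p,0,[[-.166,.116,.041],[-.148,.116,.041],[-.184,.116,.041]])
u=projw(m,P);print(u)
i=cv2.resize(w,None,fx=1.5,fy=1.5,interpolation=cv2.INTER_CUBIC)
for a in u: cv2.drawMarker(i,tuple(int(v) for v in (a+.5)*1.5-.5),(0,0,255),0,8,1)
cv2.imwrite('pics/w3.png',i)
E
```

```text
t 4.68 L mm [-166.   114.3   16.8] rot [ 0.001 -0.001  0.004] F(panel) [0.1 0.6 0.1] Tq [ 0.45  0.01 -0.03] gap 0.0343 q [-0.03 -0.07 -0.91  0.21  0.09 -0.16]
[[254.82165033 266.09344789]
 [254.90502305 296.97081037]
 [254.71614317 230.8383185 ]]
```

View pics/w3.png

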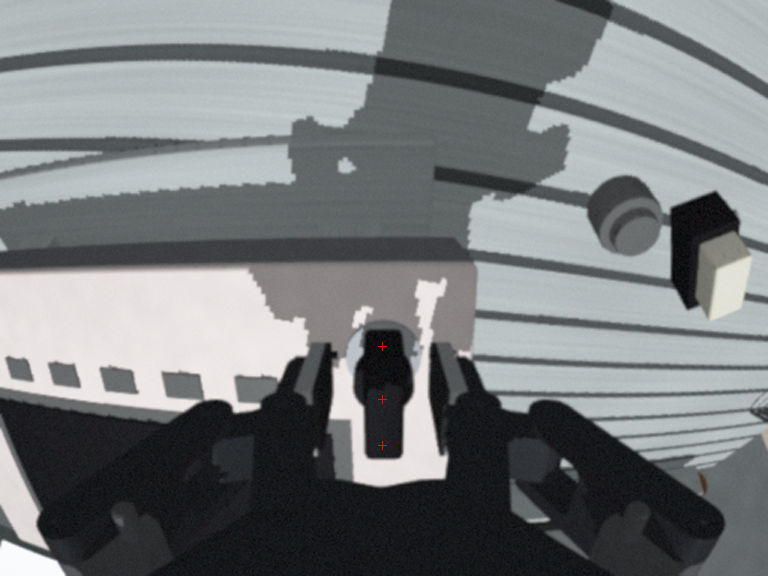

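The fingers straddle the left wing, with pad faces at about x=322 and 438 and the wing at x=384. I'll shift 1.7 mm and close.

carry_out(
  plan=[
    {"x":0.0017,"y":0,"z":0,"ax":0,"ay":0,"az":0,"hand":0.4},
    {"x":0.0017,"y":0,"z":0,"ax":0,"ay":0,"az":0,"hand":0.2},
    {"x":0.0017,"y":0,"z":0,"ax":0,"ay":0,"az":0,"hand":0.1},
    {"x":0.0017,"y":0,"z":0,"ax":0,"ay":0,"az":0,"hand":0.05},
    {"x":0.0017,"y":0,"z":0,"ax":0,"ay":0,"az":0,"hand":0.0},
    {"x":0.0017,"y":0,"z":0,"ax":0,"ay":0,"az":0,"hand":0.0},
  ],
  squeeze=40,
)

```text
clock: 5.23
tcp_pos: [0.4964, 0.0959, 0.1003]
orientation: [0.169, 0.628, 0.734, 0.197]
wrist_force: [-2.0, -4.6, 4.0]
finger_gap: 0.0116
```

```bash
python3 - <<'E'
from h import *
p=np.load('p0.npy');where(p,0)
E
```

```text
t 5.23 L mm [-165.2  115.5   17.2] rot [-0.001 -0.002  0.004] F(panel) [-0.3 -4.3  4.8] Tq [ 0.47 -0.81 -0.05] gap 0.0116 q [-0.02 -0.07 -0.91  0.21  0.09 -0.15]
```

carry_out(
  plan=[
    {"x":0,"y":0,"z":0.003,"ax":0,"ay":0,"az":0,"hand":0},
    {"x":0,"y":0,"z":0.006,"ax":0,"ay":0,"az":0,"hand":0},
    {"x":0,"y":0,"z":0.009,"ax":0,"ay":0,"az":0,"hand":0},
    {"x":0,"y":0,"z":0.0105,"ax":0,"ay":0,"az":0,"hand":0},
    {"x":0,"y":0,"z":0.0105,"ax":0,"ay":0,"az":0,"hand":0},
    {"x":0,"y":0,"z":0.0105,"ax":0,"ay":0,"az":0,"hand":0},
  ],
  squeeze=40,
)

```text
clock: 5.73
tcp_pos: [0.5007, 0.0965, 0.0928]
orientation: [0.169, 0.628, 0.733, 0.197]
wrist_force: [-31.7, -7.5, 41.2]
finger_gap: 0.0115
```

```bash
python3 - <<'E'
from h import *
p=np.load('p0.npy');where(p,0)
from workcell import viewer
cv2.imwrite('pics/w4.png',viewer.read_camera('wrist')[:,:,::-1])
E
```

```text
t 5.73 L mm [-165.1  115.5    8.6] rot [-0.002 -0.003  0.004] F(panel) [-7.5 -2.4 51.9] Tq [ 2.22 -0.53  0.03] gap 0.0115 q [-0.02 -0.05 -0.92  0.18  0.09 -0.15]
```

View pics/w4.png

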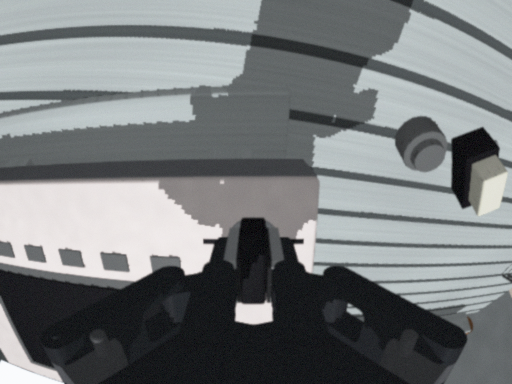

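The wing is gripped and bottomed: 52 N, with the TCP 8.6 mm above the face. I'll ease the push and turn.

carry_out(
  plan=[
    {"x":0,"y":0,"z":0.0007,"ax":0,"ay":0,"az":0.0,"hand":0},
    {"x":0,"y":0,"z":0.0007,"ax":0,"ay":0,"az":0.05,"hand":0},
    {"x":0,"y":0,"z":0.0007,"ax":0,"ay":0,"az":0.12,"hand":0},
    {"x":0,"y":0,"z":0.0007,"ax":0,"ay":0,"az":0.2,"hand":0},
    {"x":0,"y":0,"z":0.0007,"ax":0,"ay":0,"az":0.3,"hand":0},
    {"x":0,"y":0,"z":0.0007,"ax":0,"ay":0,"az":0.4,"hand":0},
    {"x":0,"y":0,"z":0.0007,"ax":0,"ay":0,"az":0.4,"hand":0},
  ],
  squeeze=40,
)

```text
clock: 6.37
tcp_pos: [0.5007, 0.0961, 0.093]
orientation: [0.127, 0.763, 0.592, 0.227]
wrist_force: [-18.0, -7.2, 24.2]
finger_gap: 0.0117
```

```bash
python3 - <<'E'
from h import *
p=np.load('p0.npy');where(p,0)
E
```

```text
t 6.37 L mm [-165.1  115.1    8.8] rot [-0.003 -0.004  0.408] F(panel) [-4.3 -4.3 30.5] Tq [ 1.07 -1.33  0.08] gap 0.0117 q [-0.02 -0.05 -0.92  0.18  0.08  0.25]
```

carry_out(
  plan=[
    {"x":0,"y":0,"z":0.0008,"ax":0,"ay":0,"az":0.1,"hand":0},
    {"x":0,"y":0,"z":0.0008,"ax":0,"ay":0,"az":0.2,"hand":0},
    {"x":0,"y":0,"z":0.0008,"ax":0,"ay":0,"az":0.31,"hand":0},
    {"x":0,"y":0,"z":0.0008,"ax":0,"ay":0,"az":0.42,"hand":0},
    {"x":0,"y":0,"z":0.0008,"ax":0,"ay":0,"az":0.53,"hand":0},
    {"x":0,"y":0,"z":0.0008,"ax":0,"ay":0,"az":0.64,"hand":0},
    {"x":0,"y":0,"z":0.0008,"ax":0,"ay":0,"az":0.75,"hand":0},
    {"x":0,"y":0,"z":0.0008,"ax":0,"ay":0,"az":0.86,"hand":0},
    {"x":0,"y":0,"z":0.0008,"ax":0,"ay":0,"az":0.97,"hand":0},
    {"x":0,"y":0,"z":0.0008,"ax":0,"ay":0,"az":1.07,"hand":0},
    {"x":0,"y":0,"z":0.0008,"ax":0,"ay":0,"az":1.14,"hand":0},
    {"x":0,"y":0,"z":0.0008,"ax":0,"ay":0,"az":1.16,"hand":0},
  ],
  squeeze=40,
)

```text
clock: 7.37
tcp_pos: [0.5001, 0.0952, 0.0926]
orientation: [-0.017, 0.963, 0.075, 0.259]
wrist_force: [-20.7, -9.4, 25.2]
finger_gap: 0.0112
```

```bash
python3 - <<'E'
from h import *
p=np.load('p0.npy');where(p,0)
E
```

```text
t 7.37 L mm [-166.   114.3    8.8] rot [-0.006 -0.005  1.571] F(panel) [-6.4 -6.  32.8] Tq [-1.13 -1.78 -0.16] gap 0.0112 q [-0.02 -0.05 -0.92  0.18  0.08  1.42]
```

carry_out(
  plan=[
    {"x":0,"y":0,"z":0.0008,"ax":0,"ay":0,"az":0.03,"hand":0},
    {"x":0,"y":0,"z":0.0008,"ax":0,"ay":0,"az":0.04,"hand":0},
    {"x":0,"y":0,"z":0.0008,"ax":0,"ay":0,"az":0.04,"hand":0},
  ],
  squeeze=40,
)

```text
clock: 7.62
tcp_pos: [0.5, 0.0951, 0.0925]
orientation: [-0.022, 0.964, 0.057, 0.259]
wrist_force: [-18.2, -6.7, 23.2]
finger_gap: 0.0112
```

```bash
python3 - <<'E'
from h import *
p=np.load('p0.npy');where(p,0)
E
```

```text
t 7.62 L mm [-166.2  114.2    8.8] rot [-0.007 -0.005  1.61 ] F(panel) [-4.8 -3.7 29.6] Tq [-0.74 -1.43 -0.75] gap 0.0112 q [-0.02 -0.05 -0.92  0.18  0.08  1.46]
```

The torque builds to -0.75 Nm, so it's at the end stop. I'll release and let it spring back.

carry_out(
  plan=[
    {"x":0,"y":0,"z":-0.001,"ax":0,"ay":0,"az":-0.03,"hand":0},
    {"x":0,"y":0,"z":-0.004,"ax":0,"ay":0,"az":-0.03,"hand":0},
    {"x":0,"y":0,"z":-0.006,"ax":0,"ay":0,"az":-0.03,"hand":0.1},
    {"x":0,"y":0,"z":-0.006,"ax":0,"ay":0,"az":-0.03,"hand":0.3},
    {"x":0,"y":0,"z":-0.006,"ax":0,"ay":0,"az":-0.03,"hand":0.3},
    {"x":0,"y":0,"z":-0.006,"ax":0,"ay":0,"az":-0.03,"hand":0.3},
    {"x":0,"y":0,"z":-0.02,"ax":0,"ay":0,"az":-0.03,"hand":0.3},
    {"x":0,"y":0,"z":-0.04,"ax":0,"ay":0,"az":-0.03,"hand":0.3},
    {"x":0,"y":0,"z":-0.065,"ax":0,"ay":0,"az":-0.03,"hand":0.4},
    {"x":0,"y":0,"z":-0.08,"ax":0,"ay":0,"az":-0.03,"hand":0.6},
    {"x":0,"y":0,"z":-0.08,"ax":0,"ay":0,"az":-0.03,"hand":0.6},
    {"x":0,"y":0,"z":-0.08,"ax":0,"ay":0,"az":-0.03,"hand":0.6},
  ],
)

```text
clock: 8.62
tcp_pos: [0.4609, 0.0896, 0.1627]
orientation: [-0.018, 0.963, 0.071, 0.26]
wrist_force: [-0.3, 0.1, 0.4]
finger_gap: 0.0513
```

```bash
python3 - <<'E'
from h import *
from workcell import viewer
p=np.load('p0.npy');where(p,0);print(go(p,0,[-.166,-.116,.085]))
w=viewer.read_camera('wrist')[:,:,::-1];t=viewer.read_camera('top')[:,:,::-1]
cv2.imwrite('pics/w5.png',cv2.resize(w,None,fx=1.5,fy=1.5));cv2.imwrite('pics/t5.png',cv2.resize(t[125:255,195:365],None,fx=4.5,fy=4.5))
E
```

```text
t 8.62 L mm [-165.2  114.9   89.3] rot [-0.009 -0.003  1.58 ] F(panel) [0.  0.1 0.5] Tq [-0.   -0.43  0.03] gap 0.0513 q [-0.04 -0.25 -0.87  0.43  0.09  1.41]
{'x': 0.0013, 'y': 0.2309, 'z': 0.0061, 'ax': 0.009, 'ay': 0.003, 'az': -1.58}
```

View pics/w5.png

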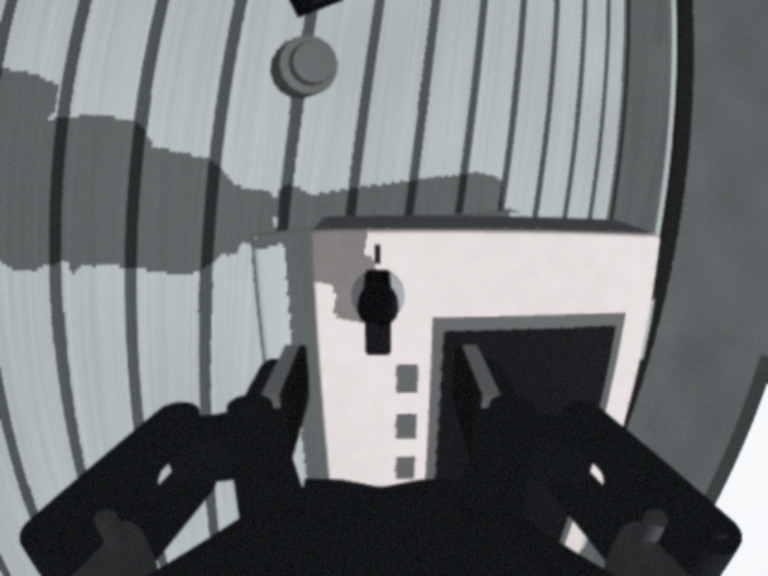

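The left wing now lies across, at (378,310), in line with the index mark. Next is the right stud: I'll turn back by a quarter and move across.

carry_out(
  plan=[
    {"x":0.001,"y":0.02,"z":0.0,"ax":0,"ay":0,"az":-0.12,"hand":0.6},
    {"x":0.001,"y":0.05,"z":0.0,"ax":0,"ay":0,"az":-0.24,"hand":0.6},
    {"x":0.001,"y":0.08,"z":0.0,"ax":0,"ay":0,"az":-0.36,"hand":0.6},
    {"x":0.001,"y":0.11,"z":0.0,"ax":0,"ay":0,"az":-0.48,"hand":0.6},
    {"x":0.001,"y":0.14,"z":0.0,"ax":0,"ay":0,"az":-0.6,"hand":0.6},
    {"x":0.001,"y":0.17,"z":0.0,"ax":0,"ay":0,"az":-0.72,"hand":0.6},
    {"x":0.001,"y":0.19,"z":0.002,"ax":0,"ay":0,"az":-0.84,"hand":0.6},
    {"x":0.001,"y":0.21,"z":0.004,"ax":0.005,"ay":0,"az":-0.96,"hand":0.6},
    {"x":0.001,"y":0.22,"z":0.006,"ax":0.009,"ay":0,"az":-1.08,"hand":0.6},
    {"x":0.001,"y":0.228,"z":0.006,"ax":0.009,"ay":0.003,"az":-1.2,"hand":0.6},
    {"x":0.001,"y":0.231,"z":0.006,"ax":0.009,"ay":0.003,"az":-1.32,"hand":0.6},
    {"x":0.001,"y":0.231,"z":0.006,"ax":0.009,"ay":0.003,"az":-1.44,"hand":0.6},
  ],
)

```text
clock: 9.72
tcp_pos: [0.4977, -0.1393, 0.1549]
orientation: [0.15, 0.684, 0.683, 0.208]
wrist_force: [-0.4, 0.6, 0.1]
finger_gap: 0.0515
```

```bash
python3 - <<'E'
from h import *
p=np.load('p0.npy');where(p,0);print(go(p,0,[-.166,-.116,.085]))
E
```

```text
t 9.72 L mm [-169.  -116.9   82.4] rot [0.005 0.001 0.162] F(panel) [-0.2  0.6  0.3] Tq [ 0.45 -0.09  0.02] gap 0.0515 q [-0.64 -0.06 -0.71  0.54  0.37 -0.57]
{'x': 0.0014, 'y': 0.0028, 'z': -0.0026, 'ax': -0.005, 'ay': -0.001, 'az': -0.162}
```

carry_out(
  plan=[
    {"x":0.001,"y":0.003,"z":0.0,"ax":-0.005,"ay":-0.001,"az":-0.1,"hand":0.6},
    {"x":0.001,"y":0.003,"z":0.0,"ax":-0.005,"ay":-0.001,"az":-0.162,"hand":0.6},
    {"x":0.001,"y":0.003,"z":0.0,"ax":-0.005,"ay":-0.001,"az":-0.162,"hand":0.6},
    {"x":0.001,"y":0.003,"z":0.0,"ax":-0.005,"ay":-0.001,"az":-0.162,"hand":0.6},
  ],
)

```text
clock: 10.05
tcp_pos: [0.4999, -0.1381, 0.155]
orientation: [0.167, 0.628, 0.735, 0.197]
wrist_force: [0.9, 1.2, 0.2]
finger_gap: 0.051
```

```bash
python3 - <<'E'
from h import *
from workcell import viewer
p=np.load('p0.npy');where(p,0);print(go(p,0,[-.166,-.116,.017]))
m=viewer.camera_model('wrist')
w=viewer.read_camera('wrist')[:,:,::-1]
i=cv2.resize(w,None,fx=1.5,fy=1.5)
u=projw(m,panel_pts(p,0,[[-.166,-.116,.041],[-.148,-.116,.041],[-.184,-.116,.041]]));print(u)
for a in u: cv2.drawMarker(i,tuple(int(v) for v in (a+.5)*1.5-.5),(0,0,255),0,8,1)
cv2.imwrite('pics/w6.png',i)
E
```

```text
t 10.05 L mm [-166.8 -116.    81.3] rot [0.001 0.002 0.002] F(panel) [ 1.   1.1 -0.4] Tq [0.45 0.03 0.03] gap 0.051 q [-0.64 -0.06 -0.72  0.54  0.37 -0.72]
{'x': -0.0001, 'y': 0.0009, 'z': 0.0643, 'ax': -0.001, 'ay': -0.002, 'az': -0.002}
[[251.76517583 217.01169251]
 [251.89313518 241.38565747]
 [251.63738729 190.96117892]]
```

View pics/w6.png

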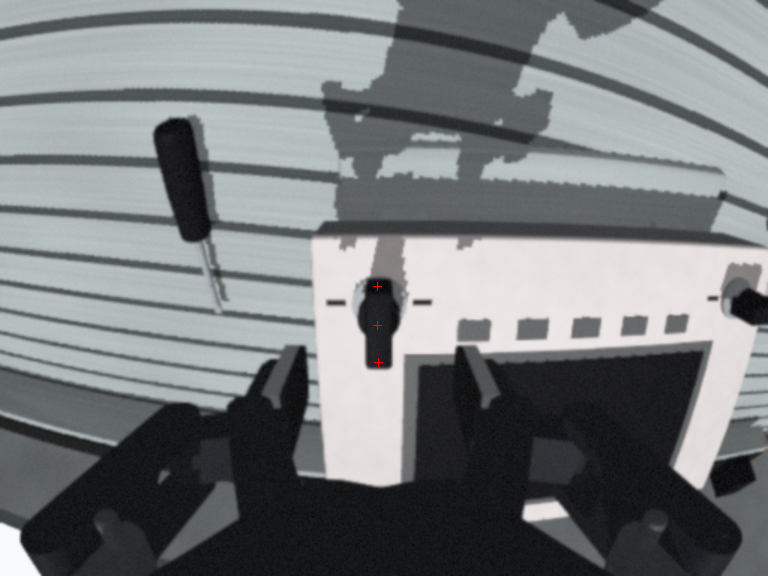

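The right wing, at (378,325), matches the prediction, and the left one shows as turned at (745,303). I'll descend and grip the same way.

carry_out(
  plan=[
    {"x":0,"y":0.0009,"z":0.02,"ax":0,"ay":0.0,"az":0.0,"hand":0.6},
    {"x":0,"y":0.0009,"z":0.04,"ax":0,"ay":0.0,"az":0.0,"hand":0.6},
    {"x":0,"y":0.0009,"z":0.053,"ax":0,"ay":0.0,"az":0.0,"hand":0.6},
    {"x":0,"y":0.0009,"z":0.061,"ax":0,"ay":0.0,"az":0.0,"hand":0.5},
    {"x":0,"y":0.0009,"z":0.0643,"ax":0,"ay":0.0,"az":0.0,"hand":0.4},
    {"x":0,"y":0.0009,"z":0.0643,"ax":0,"ay":0.0,"az":0.0,"hand":0.3},
    {"x":0,"y":0.0009,"z":0.0643,"ax":0,"ay":0.0,"az":0.0,"hand":0.3},
  ],
)

```text
clock: 10.68
tcp_pos: [0.5325, -0.1328, 0.1002]
orientation: [0.167, 0.628, 0.735, 0.197]
wrist_force: [0.1, 1.0, 0.5]
finger_gap: 0.0254
```

```bash
python3 - <<'E'
from h import *
from workcell import viewer
p=np.load('p0.npy');where(p,0);print(go(p,0,[-.166,-.116,.017]))
w=viewer.read_camera('wrist')[:,:,::-1]
cv2.imwrite('pics/w7.png',cv2.resize(w,None,fx=1.5,fy=1.5))
E
```

```text
t 10.68 L mm [-165.7 -116.    17.4] rot [0.001 0.001 0.002] F(panel) [0.5 0.9 0.3] Tq [ 0.45 -0.   -0.03] gap 0.0254 q [-0.58  0.06 -0.76  0.35  0.34 -0.67]
{'x': 0.0, 'y': -0.0003, 'z': 0.0004, 'ax': -0.001, 'ay': -0.001, 'az': -0.002}
```

View pics/w7.png

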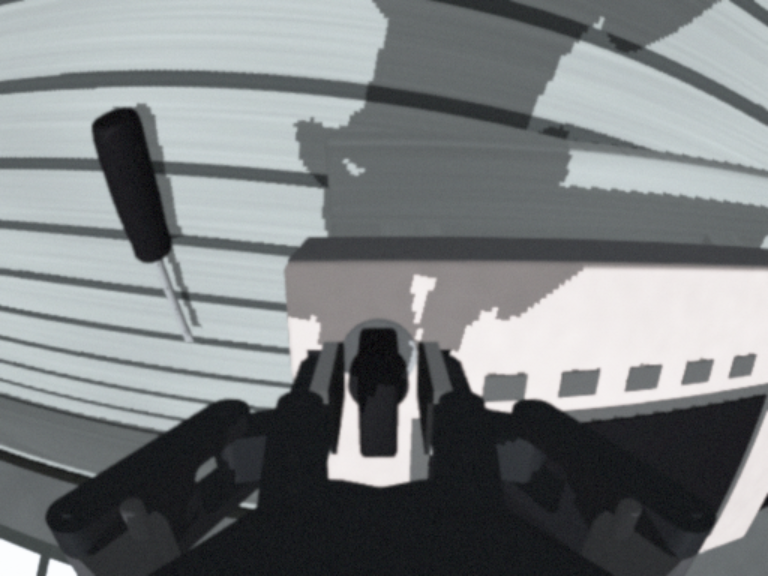

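The wing is centred between the fingers, at about (379,385). Closing.

carry_out(
  plan=[
    {"x":0,"y":0,"z":0,"ax":0,"ay":0,"az":0,"hand":0.2},
    {"x":0,"y":0,"z":0,"ax":0,"ay":0,"az":0,"hand":0.1},
    {"x":0,"y":0,"z":0,"ax":0,"ay":0,"az":0,"hand":0.0},
    {"x":0,"y":0,"z":0,"ax":0,"ay":0,"az":0,"hand":0.0},
    {"x":0,"y":0,"z":0.002,"ax":0,"ay":0,"az":0,"hand":0.0},
    {"x":0,"y":0,"z":0.005,"ax":0,"ay":0,"az":0,"hand":0.0},
    {"x":0,"y":0,"z":0.0075,"ax":0,"ay":0,"az":0,"hand":0.0},
    {"x":0,"y":0,"z":0.009,"ax":0,"ay":0,"az":0,"hand":0.0},
    {"x":0,"y":0,"z":0.009,"ax":0,"ay":0,"az":0,"hand":0.0},
  ],
  squeeze=40,
)

```text
clock: 11.48
tcp_pos: [0.5376, -0.1328, 0.0934]
orientation: [0.168, 0.627, 0.734, 0.197]
wrist_force: [-4.0, -0.3, 7.0]
finger_gap: 0.0114
```

```bash
python3 - <<'E'
from h import *
p=np.load('p0.npy');where(p,0)
E
```

```text
t 11.48 L mm [-164.7 -116.8    8.9] rot [-0.001 -0.     0.002] F(panel) [0.  0.3 8. ] Tq [ 0.56 -0.   -0.09] gap 0.0114 q [-0.57  0.08 -0.76  0.33  0.34 -0.66]
```

carry_out(
  plan=[
    {"x":0,"y":0,"z":0.0015,"ax":0,"ay":0,"az":0,"hand":0.0},
    {"x":0,"y":0,"z":0.003,"ax":0,"ay":0,"az":0,"hand":0.0},
    {"x":0,"y":0,"z":0.0035,"ax":0,"ay":0,"az":0,"hand":0.0},
    {"x":0,"y":0,"z":0.0035,"ax":0,"ay":0,"az":0,"hand":0.0},
  ],
  squeeze=40,
)

```text
clock: 11.82
tcp_pos: [0.538, -0.1328, 0.093]
orientation: [0.169, 0.628, 0.734, 0.197]
wrist_force: [-39.6, 0.8, 46.2]
finger_gap: 0.0114
```

```bash
python3 - <<'E'
from h import *
p=np.load('p0.npy');where(p,0)
E
```

```text
t 11.82 L mm [-164.6 -116.8    8.4] rot [-0.001 -0.002  0.003] F(panel) [-10.6   7.   59.5] Tq [ 2.5   1.49 -0.01] gap 0.0114 q [-0.57  0.08 -0.76  0.32  0.34 -0.66]
```

It's bottomed at 8.4 mm with 60 N, so I'll ease off and turn.

carry_out(
  plan=[
    {"x":0,"y":0,"z":0.001,"ax":0,"ay":0,"az":0.0,"hand":0},
    {"x":0,"y":0,"z":0.001,"ax":0,"ay":0,"az":0.05,"hand":0},
    {"x":0,"y":0,"z":0.001,"ax":0,"ay":0,"az":0.12,"hand":0},
    {"x":0,"y":0,"z":0.001,"ax":0,"ay":0,"az":0.2,"hand":0},
    {"x":0,"y":0,"z":0.001,"ax":0,"ay":0,"az":0.3,"hand":0},
    {"x":0,"y":0,"z":0.001,"ax":0,"ay":0,"az":0.4,"hand":0},
    {"x":0,"y":0,"z":0.001,"ax":0,"ay":0,"az":0.4,"hand":0},
  ],
  squeeze=40,
)

```text
clock: 12.4
tcp_pos: [0.5379, -0.1333, 0.0932]
orientation: [0.126, 0.763, 0.592, 0.226]
wrist_force: [-19.6, -2.4, 23.2]
finger_gap: 0.0114
```

```bash
python3 - <<'E'
from h import *
p=np.load('p0.npy');where(p,0)
E
```

```text
t 12.4 L mm [-164.7 -117.4    8.7] rot [-0.001 -0.004  0.408] F(panel) [-5.5  0.7 29.9] Tq [ 1.59 -0.28  0.06] gap 0.0114 q [-0.57  0.08 -0.76  0.32  0.34 -0.25]
```

carry_out(
  plan=[
    {"x":0,"y":0,"z":0.0009,"ax":0,"ay":0,"az":0.1,"hand":0},
    {"x":0,"y":0,"z":0.0009,"ax":0,"ay":0,"az":0.2,"hand":0},
    {"x":0,"y":0,"z":0.0009,"ax":0,"ay":0,"az":0.31,"hand":0},
    {"x":0,"y":0,"z":0.0009,"ax":0,"ay":0,"az":0.42,"hand":0},
    {"x":0,"y":0,"z":0.0009,"ax":0,"ay":0,"az":0.53,"hand":0},
    {"x":0,"y":0,"z":0.0009,"ax":0,"ay":0,"az":0.64,"hand":0},
    {"x":0,"y":0,"z":0.0009,"ax":0,"ay":0,"az":0.75,"hand":0},
    {"x":0,"y":0,"z":0.0009,"ax":0,"ay":0,"az":0.86,"hand":0},
    {"x":0,"y":0,"z":0.0009,"ax":0,"ay":0,"az":0.97,"hand":0},
    {"x":0,"y":0,"z":0.0009,"ax":0,"ay":0,"az":1.07,"hand":0},
    {"x":0,"y":0,"z":0.0009,"ax":0,"ay":0,"az":1.15,"hand":0},
    {"x":0,"y":0,"z":0.0009,"ax":0,"ay":0,"az":1.19,"hand":0},
  ],
  squeeze=40,
)

```text
clock: 13.4
tcp_pos: [0.5368, -0.1344, 0.0926]
orientation: [-0.021, 0.964, 0.06, 0.257]
wrist_force: [-20.1, -3.6, 18.5]
finger_gap: 0.011
```

```bash
python3 - <<'E'
from h import *
p=np.load('p0.npy');where(p,0)
E
```

```text
t 13.4 L mm [-166.  -118.3    8.7] rot [-0.004 -0.007  1.603] F(panel) [-8.4 -0.4 26.2] Tq [-0.18 -2.09 -0.64] gap 0.011 q [-0.57  0.08 -0.76  0.32  0.33  0.94]
```

At the end stop: 1.60 rad, with -0.64 Nm of reaction. Releasing as before.

carry_out(
  plan=[
    {"x":0,"y":0,"z":0.0009,"ax":0,"ay":0,"az":0.0,"hand":0},
    {"x":0,"y":0,"z":-0.001,"ax":0,"ay":0,"az":-0.025,"hand":0},
    {"x":0,"y":0,"z":-0.004,"ax":0,"ay":0,"az":-0.025,"hand":0},
    {"x":0,"y":0,"z":-0.006,"ax":0,"ay":0,"az":-0.025,"hand":0.1},
    {"x":0,"y":0,"z":-0.006,"ax":0,"ay":0,"az":-0.025,"hand":0.3},
    {"x":0,"y":0,"z":-0.006,"ax":0,"ay":0,"az":-0.025,"hand":0.3},
    {"x":0,"y":0,"z":-0.006,"ax":0,"ay":0,"az":-0.025,"hand":0.3},
    {"x":0,"y":0,"z":-0.02,"ax":0,"ay":0,"az":-0.025,"hand":0.3},
    {"x":0,"y":0,"z":-0.04,"ax":0,"ay":0,"az":-0.025,"hand":0.3},
    {"x":0,"y":0,"z":-0.07,"ax":0,"ay":0,"az":-0.025,"hand":0.4},
    {"x":0,"y":0,"z":-0.1,"ax":0,"ay":0,"az":-0.025,"hand":0.6},
    {"x":0,"y":0,"z":-0.1,"ax":0,"ay":0,"az":-0.025,"hand":0.6},
  ],
)

```text
clock: 14.4
tcp_pos: [0.4883, -0.1429, 0.1839]
orientation: [-0.016, 0.963, 0.073, 0.26]
wrist_force: [0.4, -0.3, -0.2]
finger_gap: 0.051
```

```bash
python3 - <<'E'
from h import *
from workcell import viewer
p=np.load('p0.npy');where(p,0)
w,t,s=[viewer.read_camera(n)[:,:,::-1] for n in ('wrist','top','scene')]
cv2.imwrite('pics/w8.png',cv2.resize(w,None,fx=1.5,fy=1.5));cv2.imwrite('pics/t8.png',cv2.resize(t[125:255,140:380],None,fx=3.3,fy=3.3,interpolation=2));cv2.imwrite('pics/s8.png',cv2.resize(s[110:270,120:350],None,fx=3.4,fy=3.4,interpolation=2))
E
```

```text
t 14.4 L mm [-163.  -119.   112.5] rot [-0.01  -0.006  1.576] F(panel) [ 0.2 -0.4 -0.3] Tq [ 0.01 -0.42 -0.06] gap 0.051 q [-0.66 -0.11 -0.69  0.62  0.37  0.83]
```

View pics/w8.png

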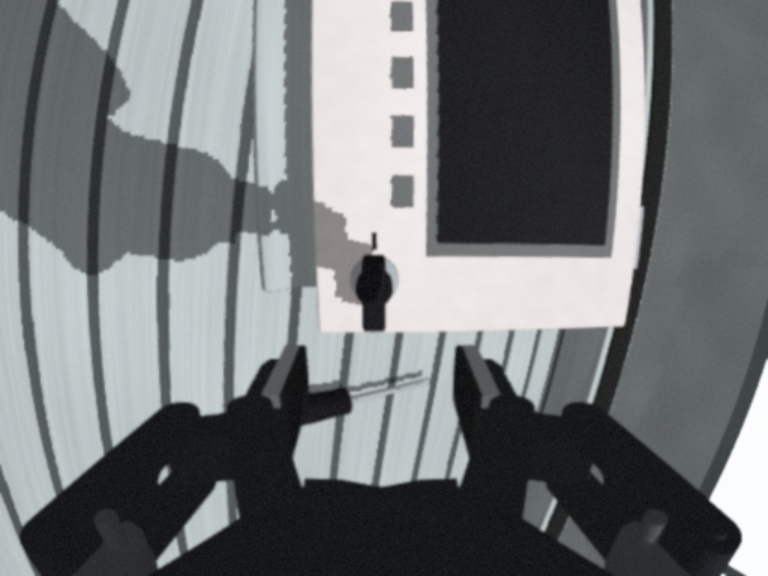

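View pics/t8.png

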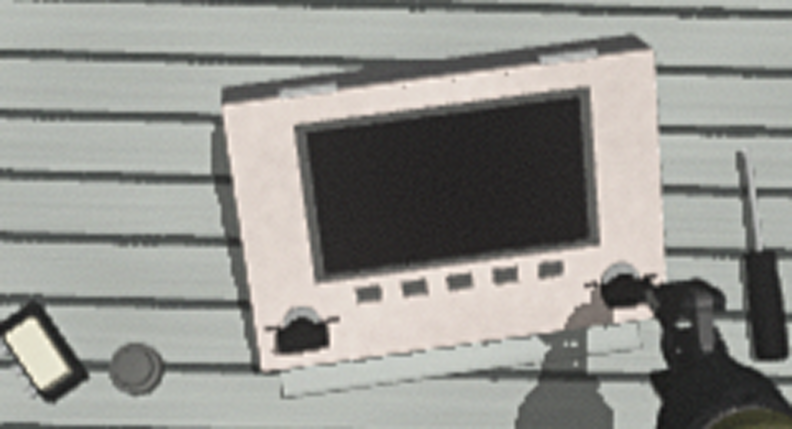

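View pics/s8.png

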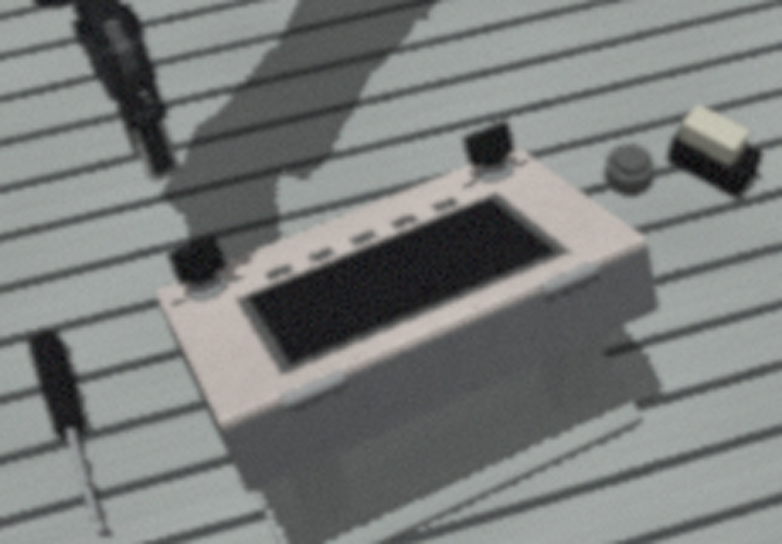

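Both wings lie across, on their index marks: top view crop (302,333) and (623,288). The loose things haven't moved. I'll check the stud heights against the out, latched and bottomed positions before handing in.

```bash
python3 - <<'E'
from h import *
from workcell import viewer
p=np.load('p0.npy');ms=viewer.camera_model('scene')
s=viewer.read_camera('scene')[:,:,::-1]
tiles=[]
for sy in (-1,1):
  for push in (0,.004,.011):
    P=panel_pts(p,0,[[-.166+a*.006,sy*.116+b*.018,z-push] for z in(.017,.041) for a,b in((-1,-1),(-1,1),(1,1),(1,-1))])
    u=proj(ms,P);c=proj(ms,panel_pts(p,0,[[-.166,sy*.116,.02]]))[0].astype(int)
    x0,y0=c-15;k=8
    i=cv2.resize(s[y0:y0+30,x0:x0+30],None,fx=k,fy=k,interpolation=2)
    v=((u-[x0,y0]+.5)*k-.5).astype(np.int32)
    cv2.polylines(i,[cv2.convexHull(v)],True,(0,0,255),1);tiles.append(i)
cv2.imwrite('pics/chk.png',np.vstack([np.hstack(tiles[:3]),np.hstack(tiles[3:])]))
E
```

```text
(no output)
```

View pics/chk.png

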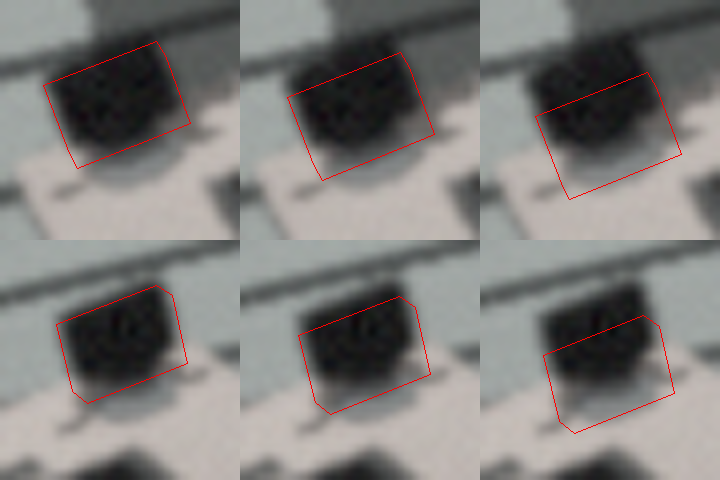

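```bash
python3 - <<'E'
from h import *
from workcell import viewer
p=np.load('p0.npy');ms=viewer.camera_model('scene')
s=cv2.imread('pics/s2raw.png')
tiles=[]
for sy in (-1,1):
  for push in (-.004,0,.004):
    P=panel_pts(p,0,[[-.166+a*.018,sy*.116+b*.006,z-push] for z in(.017,.041) for a,b in((-1,-1),(-1,1),(1,1),(1,-1))])
    u=proj(ms,P);c=proj(ms,panel_pts(p,0,[[-.166,sy*.116,.02]]))[0].astype(int)
    x0,y0=c-15;k=8
    i=cv2.resize(s[y0:y0+30,x0:x0+30],None,fx=k,fy=k,interpolation=2)
    v=((u-[x0,y0]+.5)*k-.5).astype(np.int32)
    cv2.polylines(i,[cv2.convexHull(v)],True,(0,0,255),1);tiles.append(i)
cv2.imwrite('pics/chk2.png',np.vstack([np.hstack(tiles[:3]),np.hstack(tiles[3:])]))
E
```

```text
(no output)
```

View pics/chk2.png

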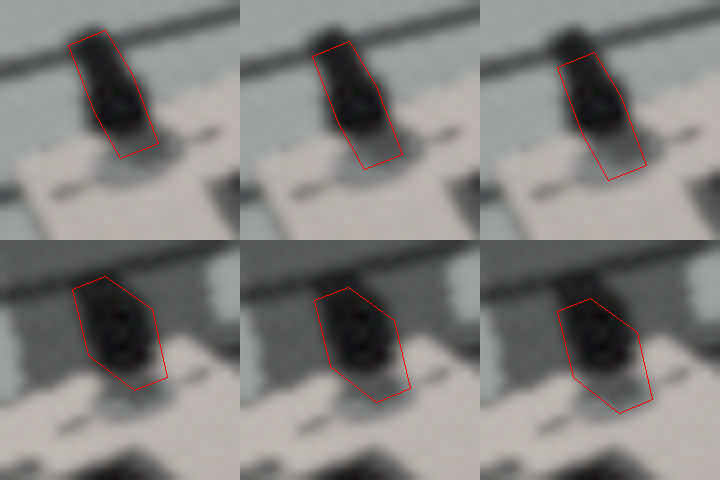

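Before turning, the unpushed wings appeared about 5 mm farther out than the model. Now they appear at about 0 to -1 mm, so both have sunk about 4 mm, which matches the latched position. Handing in.

```bash
python3 -c "
from workcell import env,status
print(env.hand_in()); print(status.get_state()['clock'])"
```

```text
the job is handed in; nothing more can be done
None
the job is handed in; nothing more can be done
```

I shut the panel and locked both studs, left then right, and handed the job in at about 15 s of the 61 s allowed. No verdict came back.

- **Panel:** I pressed it with closed fingers on the plain lower strip until it met its stop. It stopped at 29 N with the fingertips within 0.5 mm of the expected shut height, and the shut outline matched in the camera views.
- **Studs:** I gripped each one, pushed it to the bottom and turned it clockwise to its end stop. The tool read about 1.6 rad, with a 0.6–0.75 Nm reaction at the stop. I then eased each stud up and released it.
- **Last pictures:** Both wings lie across on their marks and the panel is shut. The loose things look undisturbed, and the gripper is about 110 mm clear with no force on it.

**Checks that disagreed or went wrong:**
- **Stud height:** The scene camera shows the wing heads about 5 mm farther out than the stated sizes, and did so before I turned them too. I therefore judged the latched height by the change: both sank about 4 mm, as expected.
- **Push force:** Pushing the studs in briefly reached 52 N and 60 N at the wrist, through the fingers. I eased this to about 30 N while turning.
- **Refused move:** One move was refused because it lacked some keys. The arm did not move.

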